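# Release the treadle lock, wind the hidden spring bolt to its index and hold it

## Robot

A 6-joint arm with a two-finger parallel gripper is mounted at the origin on the work surface; the furniture and walls round the work are solid. World frame = base frame: x ahead of the robot, y to its left, z up, the work surface at z = 0. Lengths are in mm, angles in rad, forces in N, time in s.
With the tool pointing down it reaches from about 275 to 750 mm from the base axis. Payload 10.2 kg.
Tool frame: the origin (TCP) lies midway between the tips of the shut fingers; the grasp point (between the pads) lies 19 mm behind it; z points along the fingers, y is the line along which they close (so a half turn about z gives the same grasp; the last joint's range is limited). The gripper opens to 85 mm and grips with 20 to 120 N. Pads are 22 mm wide; open, the fingers measure 114 mm over their backs; the gripper's body (76 mm by 85 mm) begins 54 mm behind the grasp point. The pads swing forward as they close: fully open they stand 13 mm farther back than shut.
Start: joints at [0.889, 0.313, 1.498, -0, 1.331, -0.223], TCP at [232.521, 470.707, 231.294] pointing down, gripper open.
Joint ranges: [-2.94, 2.94], [-0.97, 2.17], [0.19, 2.56], [-1.23, 4.37], [0.02, 3.11], [-2.88, 2.88]. Speed limits (rad/s): [2.39, 2.39, 3.01, 3.14, 3.14, 3.14].

## Interface

Orientations are given as [roll, pitch, yaw] about the fixed x, y, z axes, in that order (R = Rz(yaw) Ry(pitch) Rx(roll)).
In Python, from station import robot gives the robot as it stands. The module is installed in compiled form; this text tells all that it offers.
- The arm moves only by the tool apply_moves, never from a script. Its arguments are lists of equal length, an entry for each row: "xyz": the shift along the tool's x, y, z in units of 50 mm (1.0 is 50 mm), a list of three; "twist": the turn, a rotation vector about the tool's x, y, z in units of 8 degrees (1.0 is 8 degrees), a list of three. In form: {"xyz": [[dx, dy, dz], ...], "twist": [[rx, ry, rz], ...]}. A call has 1 to 8 rows; each row shifts and turns the commanded pose from where the row before left it, along the tool's axes as they then stand; what a row does not reach is not made up. A row lasts 1/8 s, in which the tool goes at most 62.5 mm and 10.7 degrees, less where a joint would pass 70% of its speed; a pose out of reach is approached as far as the arm can. A call is refused whole if a number of a shift passes 1 or a number of a turn 1, either way. A call with a gripper value outside its range is refused whole. "fingers" is the opening, from -1 (shut) to 1 (fully open), set as the call begins (left out, the last holds). The fingers move at their own pace and stop on an object; "force" is the grip in N (left out, the last holds). Time passes only in rows, so rows that do not move let the fingers close. It gives the time, the measured TCP pose, the force, the opening and the grip force at its end, in the units of the state.
- robot.state(): the state, without advancing time (a new reading comes with each control period).
- robot.grab_frame(name): name is "scene" or "side" or "wrist"; returns the picture (480x640x3 uint8, blue, green, red); there is no depth.
- robot.camera_model(name): a dict with "fx", "fy", "cx", "cy" (pixels), "xyz" and "attitude" of the camera in the world. Camera axes: x right, y down, z forward; pixel columns grow to the right and rows downward; lengths in mm; the calibration is good to about 2 mm. A picture is of the moment at which its call begins: read the wrist's pose just before it. camera_model takes no time and is no camera call; for the wrist camera it gives the pose at the moment of the call.
- robot.job_done(): hands the job in; it is judged then, once.
The state is a dict: "time_s": time; "qpos": joint angles; "joint_vel": joint speeds; "joint_torque": joint torques, N m; "position": TCP position; "eef_rot": TCP orientation; "contact_force": force on the tool from outside, world axes, zero at the start; "moment": the same for the moment, N m; "gripper_width": finger opening in mm; "grasp_force": force on a finger pad.
Only numpy, scipy, OpenCV 4.12 (cv2) and the standard library are available. Lean on these libraries where they do the work, as an engineer would, in place of code of your own. Each camera call takes 0.05 s, during which the arm holds its last target. There are 200 camera calls.

## Task

The treadle unit of the sheet shear is on the bench to have its return spring reset. Press the pedal right down to its stop, so that it catches there and its pawl frees the toothed collar; then reach down into the gap behind the upright bracket, grip the hidden bolt head across two flats, turn it clockwise (as seen from the pedal) until the white mark on the collar meets the tip of the red pointer, and finish while still holding the bolt head there, so that it cannot turn back and the brass nut in front can be tightened. Leave the pointer as it is set, the pedal caught down, and the chisel beside the unit where it lies.

Things in the scene. Friction and masses are not known exactly. Their poses are not given: they have to be found in the camera images.
- treadle_unit: Green steel pedal unit fixed to the bench: base plate 300 x 116 x 10 mm with two upright plates, 8 mm thick: bracket and, behind it, rear cheek. Origin on the bench under the middle of the bracket; x level from pedal through bracket to the rear (pedal at -x), y to the left seen from the pedal, z up. Base from x = -220 to +80 mm. Bolt along x at y = 0, 100 mm above the bench.
- pedal_pad (a point): Centre of the top of the ribbed black rubber pedal pad, 62 mm (x) by 76 mm (y); it moves with the pedal. Released it is about 96 mm above the bench, pressed to the stop about 43 mm.
- pedal (a joint): Pedal angle, rad: 0 up, 0.26 at its stop. Hinge along the unit's y at x = +30 mm, 32 mm above the bench: the pad, 200 mm in front of it, goes down about 50 mm and 6 mm towards -x. A spring pushes it up; past about 0.2 a spring roller snaps over a pin on the arm and then keeps the pedal down at its stop by itself. The push needed at the pad stays under 13 N.
- head (a point): Centre of the steel hexagon bolt head in the gap, hidden behind the bracket, 31 mm behind the bracket plate and 100 mm above the bench: 30 mm across flats, 34.6 mm across corners, 14 mm thick along the bolt's axis (the unit's x). It turns with the bolt.
- bolt (a joint): Angle of the bolt (head, toothed collar and nut turn as one), rad, growing clockwise seen from the pedal (right-handed about the unit's +x); stops at 0 and 1.05. At 0.50 one pair of the head's flats stands upright, the other pairs are 60 degrees on: at angle b a hand pointing straight down must be leant by b - 0.50 about the unit's +x to be square on that pair.
- pointer (a joint): Angle to which the red index pointer is set, rad, on the same scale as the bolt: the mark meets the pointer when the bolt's angle equals this value (0.38 to 0.62). The pointer is stiff and stays as set.
- mark (a point): End of the white radial mark on the front of the toothed collar (the collar is 57 mm across, in front of the bracket): a point 34 mm from the bolt's axis that turns with the bolt, on its left side as seen from the pedal.
- pointer_tip (a point): Tip of the red index pointer, 34 mm from the bolt's axis, left of the collar as seen from the pedal; the mark reaches this very point when aligned.
- chisel: Bystander: chisel with wooden handle lying on the bench, to be left alone. Origin under its middle.
- gap (a point): Middle of the mouth of the gap behind the bracket, level with the bracket's top (121 mm above the bench, 38 mm wide there, tapering to 104 mm at 72 mm). The gap is 55 mm wide in x (4 to 59 mm behind the bracket's mid-plane), open above and, higher than 50 mm, at both sides. Rear cheek: top 112 mm high, same taper.
- nut (a point): Brass nut (30 mm across flats) on the front end of the bolt, in front of the toothed collar. How the bolt behaves: at first the pedal's pawl locks it at about 0.2 rad; once the pedal is down its spring turns it back to 0, and always pulls towards 0, with 0.09 N m at 0 rising to 0.24 N m at 0.62. Let go, it springs back. A grip of about 50 N on the head holds it.

How it is judged (in metres and radians):
On the way, in this order (a step that is already met when the one before it is completed fails the run):
1. the pedal is pressed down to its stop and the collar is free (value of joint pedal above 0.245 rad), for 0.2 s.
2. the bolt head is gripped in the gap behind the bracket (contact force between the fingers and bolt_head above 8 N and distance between the grasp point and head below 0.022 m), for 0.2 s.
3. the bolt is turned until the mark meets the pointer, the head still gripped (distance between mark and pointer_tip below 0.0035 m and contact force between the fingers and bolt_head above 8 N), for 0.2 s.
At the end, for the whole second after the job is handed in: The fingers hold the bolt head between them (at least 8 N, the head's centre within 22 mm of the grasp point), the bolt is at rest with the collar's mark within 3.5 mm (6 degrees) of the tip of the pointer, the pointer has not been shifted by 3 mm, and the pedal is still caught down at its stop (all of step 3 and velocity of joint bolt between -0.05 and 0.05 rad/s and distance between the grasp point and head below 0.022 m and value of joint pedal above 0.24 rad and distance of pointer_tip from where it was at the start of the episode below 0.003 m); the arm keeps its last pose, push and grip.
It fails at once if the chisel was shifted by more than 30 mm (distance of chisel from where it was at the start of the episode above 0.03 m).
It fails at once if the set pointer was shifted (distance of pointer_tip from where it was at the start of the episode above 0.004 m).
It also fails if it takes over 48 s, if anything falls off the work surface, if the arm or the gripper's body presses on something with over 40 N, if the wrist force passes 120 N, or if a joint passes its speed limit or range.

## Working session

There is one attempt and no reset: what is moved stays moved. The work goes in short steps, Python scripts to look and compute and a tool call to move; the robot and the scene stay as the last step left them, time stands still between calls to the robot, and variables do not carry over. Pictures are saved under pics/ and viewed, at most 10 in all, crops included, and the job is handed in when it is done.

Besides the shell and the picture viewer there is one more tool, called after "Emit:" in YAML: its name, and indented under it one key for each argument. apply_moves: Moves the arm, as the interface text tells. Its arguments: {"type":"object","properties":{"xyz":{"type":"array","items":{"type":"array","items":{"type":"number"}}},"twist":{"type":"array","items":{"type":"array","items":{"type":"number"}}},"fingers":{"type":"number"},"force":{"type":"number"}},"required":["xyz","twist"]}

```bash
mkdir -p pics; python3 - <<'E'
from station import robot
import cv2,json
s=robot.state();print(s)
for n in("scene","side","wrist"):
    print(n,robot.camera_model(n)); cv2.imwrite(f"pics/{n}0.png",robot.grab_frame(n))
E
```

```text
{'time_s': 0.0, 'qpos': array([ 8.88586925e-01,  3.13448057e-01,  1.49843909e+00,  1.55124647e-06,
        1.33103358e+00, -2.23397082e-01]), 'joint_vel': array([-1.51321195e-03,  2.49437124e-04,  4.52576954e-05,  1.13793169e-03,
        1.19239312e-03, -2.79054415e-04]), 'joint_torque': array([-3.83520364e-04, -4.12268543e+01, -2.59742332e+01, -2.89867821e-04,
        4.15216389e-03, -2.43664749e-05]), 'position': array([232.35102291, 470.48773244, 230.73532572]), 'eef_rot': array([-3.14029791e+00, -2.95695650e-04,  2.68277977e+00]), 'contact_force': array([0.06947958, 0.231723  , 0.3071974 ]), 'moment': array([-8.21270209e-05, -1.07452124e-03,  2.59342099e-02]), 'grasp_force': 0.0, 'gripper_width': 85.30655865977077}
scene {'fx': 547.9484465216658, 'fy': 547.9484465216658, 'cx': 315.68507405203604, 'cy': 237.00853780014052, 'xyz': array([152.2427696 , 149.06131513, 745.97870565]), 'attitude': array([-2.44631876e+00, -2.20724984e-03, -2.23967694e+00])}
side {'fx': 557.6390426749992, 'fy': 557.6390426749992, 'cx': 321.2115866393015, 'cy': 241.30532902870883, 'xyz': array([544.55807142, 535.31074652, 563.67123954]), 'attitude': array([-2.15945884,  0.02270432,  3.13648281])}
wrist {'fx': 342.81368557724124, 'fy': 342.81368557724124, 'cx': 322.17430641691345, 'cy': 240.26013691138337, 'xyz': array([171.32689205, 501.55221774, 373.08514054]), 'attitude': array([2.86495708e+00, 1.05097388e-04, 1.11296055e+00])}
```

View pics/scene0.png

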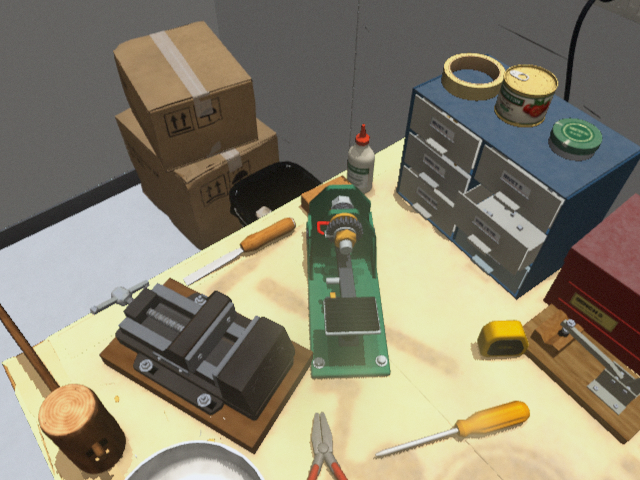

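View pics/side0.png

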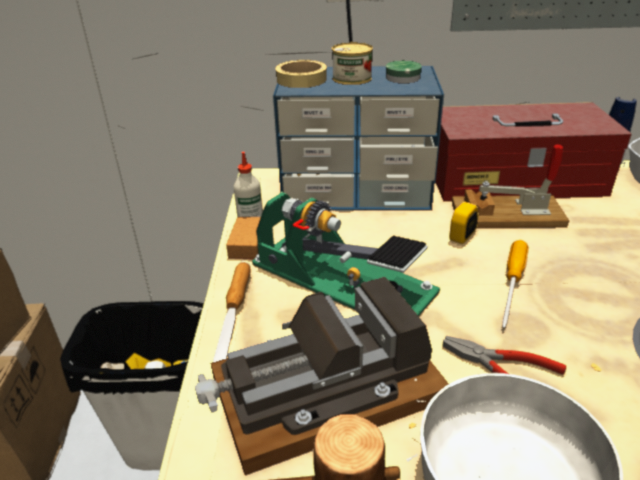

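The scene view shows the green unit with its pedal pad at (352,315), collar at (345,225) and bolt head at (342,202). The side view shows the pad at (397,252) and collar at (317,215). I'll enlarge both to measure.

```bash
python3 - <<'E'
import cv2,numpy as np
a=cv2.imread("pics/scene0.png")[178:388,285:405]; b=cv2.imread("pics/side0.png")[180:320,240:450]
a=cv2.resize(a,None,fx=2.857,fy=2.857,interpolation=cv2.INTER_CUBIC)
a=cv2.resize(cv2.imread("pics/scene0.png")[178:388,285:405],(342,600),interpolation=cv2.INTER_CUBIC)
cv2.imwrite("pics/c1.png",cv2.resize(cv2.imread("pics/scene0.png")[180:300,290:400],(550,600),interpolation=cv2.INTER_CUBIC))
cv2.imwrite("pics/c2.png",cv2.resize(b,(800,533),interpolation=cv2.INTER_CUBIC))
E
```

```text
(no output)
```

View pics/c1.png

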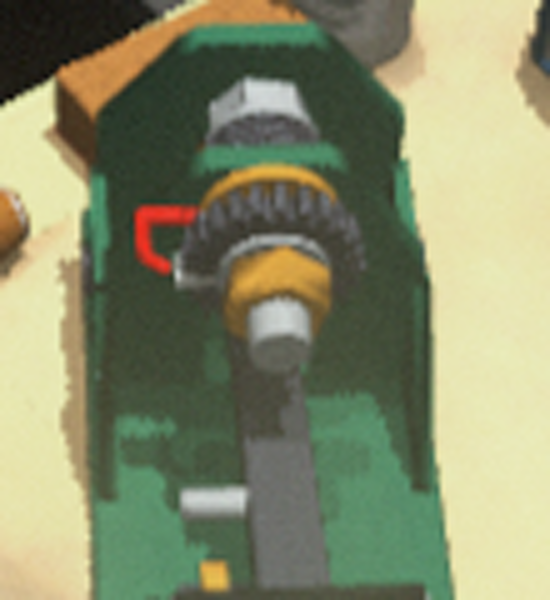

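View pics/c2.png

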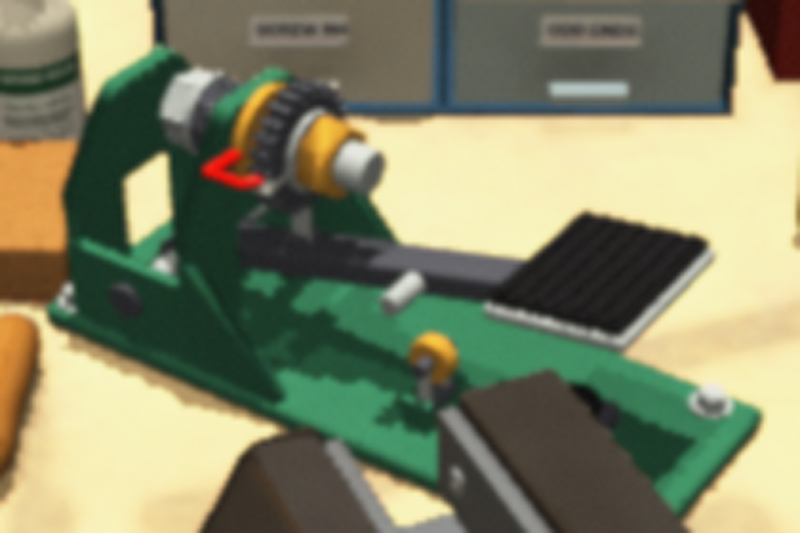

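The crops show the silver head behind the bracket top at scene ≈(342,202), the red pointer tip at scene (323.5,233.5), the white mark just below it, and the base corners clearly. I'll fit the unit pose from these points.

```bash
cat > h.py <<'E'
import numpy as np
from scipy.optimize import least_squares
from scipy.spatial.transform import Rotation as R
def proj(c,P):
    q=(np.atleast_2d(P)-c['xyz'])@R.from_euler('xyz',c['attitude']).as_matrix()
    return np.c_[c['fx']*q[:,0]/q[:,2]+c['cx'],c['fy']*q[:,1]/q[:,2]+c['cy']]
def unit(p,L): # p=x,y,yaw
    return R.from_euler('z',p[2]).apply(np.atleast_2d(L))+[p[0],p[1],0]
def tri(cs,px):
    return least_squares(lambda X:np.concatenate([proj(c,X)[0]-q for c,q in zip(cs,px)]),[300,500,100]).x
E
python3 - <<'E'
from h import *
from station import robot
S=robot.camera_model("scene");D=robot.camera_model("side")
o=[(S,(-220,58,10),(312,375)),(S,(-220,-58,10),(388.5,372)),(D,(-220,-58,10),(439.5,289)),(D,(80,58,10),(253.1,260))]
ax=[(S,(-170,0,96),(351.5,315.5)),(S,(63,0,112),(339.5,186))]
f=lambda p,o=o+ax:np.concatenate([proj(c,unit(p,l))[0]-q for c,l,q in o])
best=min((least_squares(f,[300,500,y]) for y in np.arange(0,6.3,.7)),key=lambda r:r.cost)
p=best.x;print(p,best.fun.round(1))
for n,a,b in [("boltend",(345.8,249),(336.6,224.1)),("tip",(323.5,233.5),(308.3,228.5)),("padFR",(380,331),(404,271)),("padBR",(376,297),(427,245)),("padBL",(324.5,299),(367.5,260.5))]:
    X=tri([S,D],[a,b]);print(n,X.round(1),R.from_euler('z',-p[2]).apply(X-[p[0],p[1],0]).round(1))
for n,l in [("head",(35,0,100)),("pad",(-170,0,96)),("gap",(31,0,121))]: print(n,unit(p,l).round(1),proj(S,unit(p,l)),proj(D,unit(p,l)))
E
```

```text
[ 575.41139486 -241.62533261    5.64763121] [-2.   1.1  1.6  1.7  1.6 -2.4 -2.5 -0.4 -0.9 -1.9  1.   0.1]
boltend [ 527.3 -207.1  100.2] [-59.2  -0.8 100.2]
tip [ 572.3 -200.3   98.2] [-27.1  31.4  98.2]
padFR [ 420.1 -188.4   20.5] [-156.5  -49.3   20.5]
padBR [ 412.1 -164.5  107.8] [-177.2  -34.9  107.8]
padBL [ 484.8 -131.9   83.7] [-138.1   34.5   83.7]
head [[ 603.6 -262.4  100. ]] [[341.3384488  203.66058036]] [[289.40554059 207.3905072 ]]
pad [[ 438.6 -140.7   96. ]] [[350.6048884  313.58100552]] [[398.0238256  248.95605699]]
gap [[ 600.4 -260.   121. ]] [[342.0043464  196.38584593]] [[290.61849244 196.92016966]]
```

Emit:
apply_moves:
  xyz:
    - [0,0,0]
    - [0,0,0]
    - [-0.9,-0.63,0]
    - [-0.9,-0.63,0]
    - [-0.9,-0.63,0]
    - [-0.9,-0.63,0]
    - [-0.9,-0.63,0]
    - [-0.9,-0.63,0]
  twist:
    - [0,0,0.635]
    - [0,0,0.635]
    - [0,0,0]
    - [0,0,0]
    - [0,0,0]
    - [0,0,0]
    - [0,0,0]
    - [0,0,0]
  fingers: -1
  force: 60

```text
time_s: 1.15
position: [337.6, 156.6, 231.3]
eef_rot: [3.141, 0.0, 2.506]
contact_force: [1.4, -0.1, -0.6]
gripper_width: 0.0
grasp_force: 0.0
```

```bash
cat >> h.py <<'E'
U=np.array([575.4,-241.6,-0.6356])
def go(s,t,lean=0,U=U,spin=np.pi,back=0):
    """tool shift/twist (units) to bring TCP to unit-frame point t, with lean about unit +x; tool x = -unit x. back: t is this far behind TCP"""
    Rt=R.from_euler('z',U[2])*R.from_euler('x',lean)*R.from_euler('z',np.pi)*R.from_euler('x',np.pi)
    Rn=R.from_euler('xyz',s['eef_rot'])
    T=unit(U,t)[0]+Rt.apply([0,0,back])
    return (Rn.inv().apply(T-s['position'])/50).round(3),(np.degrees((Rn.inv()*Rt).as_rotvec())/8).round(3)
def loc(X,U=U): return R.from_euler('z',-U[2]).apply(np.array(X)-[U[0],U[1],0])
E
python3 -c "
from h import *;from station import robot
s=robot.state();print(s['position'],s['eef_rot'],loc(s['position']));print(go(s,(-170,0,125)))"
```

```text
[337.5890408  156.61309439 231.33967362] [3.14133286e+00 2.70435048e-04 2.50569703e+00] [-427.77356448  179.26934594  231.33967362]
(array([-5.156, -3.584,  2.127]), array([ 0.002,  0.002, -0.002]))
```

Emit:
apply_moves:
  xyz:
    - [-0.86,-0.6,0]
    - [-0.86,-0.6,0]
    - [-0.86,-0.6,0]
    - [-0.86,-0.6,0.2]
    - [-0.86,-0.6,0.8]
    - [-0.86,-0.6,0.8]
    - [0,0,0.33]
    - [0,0,0]
  twist:
    - [0,0,0]
    - [0,0,0]
    - [0,0,0]
    - [0,0,0]
    - [0,0,0]
    - [0,0,0]
    - [0,0,0]
    - [0,0,0]

```text
time_s: 2.15
position: [435.6, -134.5, 127.9]
eef_rot: [-3.141, -0.003, 2.505]
contact_force: [0.3, 0.2, -0.1]
gripper_width: 0.1
grasp_force: 0.0
```

```bash
python3 -c "
from h import *;from station import robot;import cv2
s=robot.state();print(s['position'],loc(s['position']));print(go(s,(-170,0,125)))
c=robot.camera_model('wrist');np.save('w1.npy',c,allow_pickle=True)
im=robot.grab_frame('wrist');cv2.imwrite('pics/w1.png',im)
for n,l in dict(head=(35,0,100),pad=(-170,0,96),tip=(-27,34,100),gap=(31,0,121),bt=(-4,19,121),bt2=(-4,-19,121)).items():print(n,proj(c,unit(U,l)).round(1))
print(loc(c['xyz']))
"
```

```text
[ 435.60252931 -134.45507063  127.92433196] [-176.10491885    3.22897152  127.92433196]
(array([-0.122, -0.064,  0.058]), array([-0.001, -0.022, -0.009]))
head [[316.2 559.2]]
pad [[314.5 284.8]]
tip [[368.1 491.3]]
gap [[315.7 593.2]]
bt [[346.6 553.8]]
bt2 [[284.2 553.9]]
[-244.28209548    4.06530911  270.40462053]
```

View pics/w1.png

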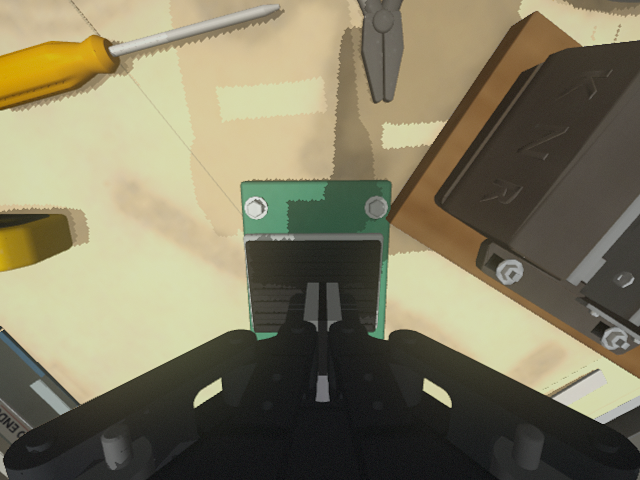

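The wrist view shows the pad centred at (314,286), matching the prediction (314.5,285), with the shut fingers just above it. The pose is confirmed, so I'll press.

Emit:
apply_moves:
  xyz:
    - [-0.12,-0.06,0.06]
    - [0,0,0.3]
    - [0,0,0.3]
    - [0,0,0.2]
    - [0.03,0,0.2]
    - [0.03,0,0.2]
    - [0.03,0,0.2]
    - [0,0,0]
  twist:
    - [0,0,0]
    - [0,0,0]
    - [0,0,0]
    - [0,0,0]
    - [0,0,0]
    - [0,0,0]
    - [0,0,0]
    - [0,0,0]

```text
time_s: 3.2
position: [435.7, -137.8, 55.6]
eef_rot: [3.142, -0.0, 2.506]
contact_force: [-0.7, 0.4, 3.7]
gripper_width: 0.0
grasp_force: 1.9
```

Emit:
apply_moves:
  xyz:
    - [0.02,0,0.08]
    - [0.02,0,0.08]
    - [0,0,0.06]
    - [0,0,0.04]
    - [0,0,0]
  twist:
    - [0,0,0]
    - [0,0,0]
    - [0,0,0]
    - [0,0,0]
    - [0,0,0]

```text
time_s: 3.82
position: [434.0, -136.7, 42.8]
eef_rot: [-3.142, -0.0, 2.505]
contact_force: [1.1, 0.6, 0.3]
gripper_width: 0.1
grasp_force: 0.0
```

Emit:
apply_moves:
  xyz:
    - [0,0,0.03]
    - [0,0,0.03]
    - [0,0,0]
  twist:
    - [0,0,0]
    - [0,0,0]
    - [0,0,0]

```text
time_s: 4.2
position: [434.2, -136.8, 41.2]
eef_rot: [-3.141, 0.0, 2.506]
contact_force: [-6.9, 2.5, 18.7]
gripper_width: 0.1
grasp_force: 9.8
```

Emit:
apply_moves:
  xyz:
    - [0,0,-0.5]
    - [0,0,-1]
    - [0,0,-1]
    - [0,0,-1]
    - [-0.5,0,-0.5]
    - [-0.5,0,0]
    - [-0.5,0,0]
    - [0,0,0]
  twist:
    - [0,0,0]
    - [0,0,0]
    - [0,0,0]
    - [0,0,0]
    - [0,0,0]
    - [0,0,0]
    - [0,0,0]
    - [0,0,0]
  fingers: 0.3

```text
time_s: 5.2
position: [494.8, -181.8, 239.3]
eef_rot: [-3.141, -0.001, 2.505]
contact_force: [-1.1, -0.3, 0.5]
gripper_width: 55.6
grasp_force: 0.0
```

```bash
python3 -c "
from h import *;from station import robot;import cv2
s=robot.state();print(s['position'],loc(s['position']),s['gripper_width']);print(go(s,(33,0,100),lean=-.5,back=-90))
for k,n in(('w','wrist'),('s','scene'),('d','side')):
  c=robot.camera_model(n);im=robot.grab_frame(n)
  cv2.imwrite(f'pics/{k}2.png',im)
  for m,l in dict(head=(35,0,100),pad=(-176,0,43),tip=(-27,34,100),b1=(4,19,121),b2=(4,-19,121),c1=(59,19,112)).items():print(n,m,proj(c,unit(U,l)).round(1))
im=cv2.imread('pics/w2.png');s2=cv2.imread('pics/scene0.png')
a=cv2.resize(cv2.imread('pics/scene2.png') if 0 else cv2.imread('pics/s2.png')[180:340,290:400],(412,600),interpolation=cv2.INTER_CUBIC)
b=cv2.resize(cv2.imread('pics/d2.png')[180:300,250:327],(385,600),interpolation=cv2.INTER_CUBIC)
cv2.imwrite('pics/m2.png',np.hstack([a,b]))
"
```

```text
[ 494.78793642 -181.78147419  239.33874023] [-100.38168173    0.2807096   239.33874023] 55.64437096488359
(array([-2.668,  0.86 ,  1.205]), array([ 3.58 , -0.007, -0.005]))
wrist head [[320.7 365.6]]
wrist pad [[320.6 135.4]]
wrist tip [[358.3 306.4]]
wrist b1 [[342.5 350. ]]
wrist b2 [[298.7 350. ]]
wrist c1 [[341.  395.7]]
scene head [[341.3 203.7]]
scene pad [[349.  336.6]]
scene tip [[321.9 233.4]]
scene b1 [[330.9 209.2]]
scene b2 [[355.3 208.6]]
scene c1 [[329.  188.1]]
side head [[289.4 207.4]]
side pad [[399.6 279. ]]
side tip [[306.7 227.8]]
side b1 [[296.4 206.5]]
side b2 [[310.9 196.7]]
side c1 [[270.3 201.8]]
```

View pics/m2.png

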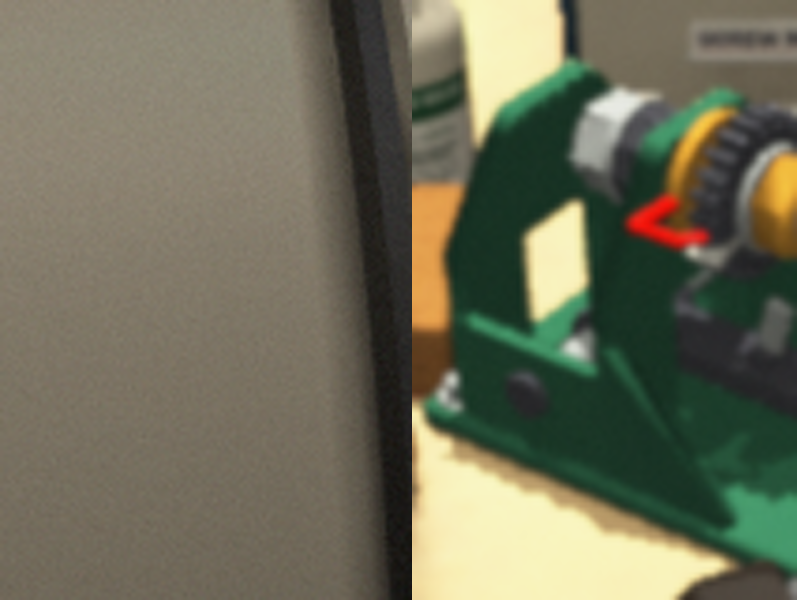

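The side view shows the pedal caught down, with the mark now below the red tip (crop ≈(702,257) against (705,238)). The head and bracket match their predicted positions within 1–2 px.

Emit:
apply_moves:
  xyz:
    - [-0.89,0.3,0]
    - [-0.89,0.28,0.2]
    - [-0.89,0.28,0.3]
    - [0,0,0]
    - [0,0,0]
    - [0,0,0]
    - [0,0,0]
    - [0,0,0]
  twist:
    - [0,0,0]
    - [0,0,0]
    - [0,0,0]
    - [0.9,0,0]
    - [0.9,0,0]
    - [0.9,0,0]
    - [0.88,0,0]
    - [0,0,0]

```text
time_s: 6.35
position: [627.6, -224.3, 213.9]
eef_rot: [-2.642, -0.002, 2.508]
contact_force: [-0.4, 0.2, -0.6]
gripper_width: 55.2
grasp_force: 0.0
```

```bash
python3 -c "
from h import *;from station import robot;import cv2
s=robot.state();print(s['qpos'],loc(s['position']),s['gripper_width']);print(go(s,(33,0,100),lean=-.5,back=20))
c=robot.camera_model('wrist');im=robot.grab_frame('wrist');d=robot.grab_frame('side')
for m,l in dict(head=(33,0,100),tip=(-27,34,100),b1=(4,19,121),b2=(4,-19,121),c1=(59,19,112),c2=(59,-19,112)).items():print(m,proj(c,unit(U,l)).round(1))
cv2.imwrite('pics/w3.png',im)
"
```

```text
[-0.34224324  0.78294347  0.87724669 -0.47683841  1.63116567 -1.27285455] [ 31.72101423  44.9125236  213.94996018] 55.1586425322613
(array([-0.029,  0.302,  2.831]), array([ 0.005, -0.006,  0.019]))
head [[339.7 234.1]]
tip [[384.8 157.8]]
b1 [[351.9 204. ]]
b2 [[305.3 199.7]]
c1 [[354.8 273.7]]
c2 [[311.7 265.4]]
```

View pics/w3.png

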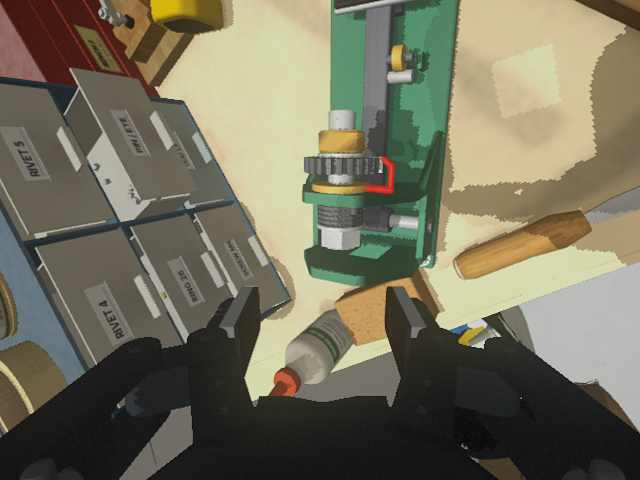

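The wrist view shows the hex head at ≈(340,237), against a prediction of (340,234), centred between the open fingers. The glue bottle stands behind the unit, so I'll check its clearance.

```bash
python3 -c "
from h import *;from station import robot
S=robot.camera_model('scene');D=robot.camera_model('side')
for a,b in (((363,126),(243,155)),((361,143),(246.5,172)),((361,190),(248,215))): print(loc(tri([S,D],[a,b])).round())
"
```

```text
[176. -45. 142.]
[170. -43. 110.]
[174. -49.   5.]
```

The bottle is 100 mm clear of the hand, so I'll descend.

Emit:
apply_moves:
  xyz:
    - [-0.03,0.3,0.2]
    - [0,0,0.6]
    - [0,0,0.6]
    - [0,0,0.5]
    - [0,0,0.4]
    - [0,0,0.3]
    - [0,0,0.2]
    - [0,0,0]
  twist:
    - [0,0,0]
    - [0,0,0]
    - [0,0,0]
    - [0,0,0]
    - [0,0,0]
    - [0,0,0]
    - [0,0,0]
    - [0,0,0]

```text
time_s: 7.45
position: [596.3, -270.4, 84.5]
eef_rot: [-2.642, -0.001, 2.505]
contact_force: [0.3, -0.5, 0.4]
gripper_width: 55.1
grasp_force: 0.0
```

```bash
python3 -c "
from h import *;from station import robot;import cv2
s=robot.state();print(loc(s['position']),s['gripper_width'],s['contact_force']);print(go(s,(33,0,100),lean=-.5,back=20))
im=robot.grab_frame('wrist')
cv2.imwrite('pics/w4.png',im)
"
```

```text
[ 33.87636672 -10.7428284   84.46540095] 55.105269950660485 [ 0.26193294 -0.51743441  0.4308714 ]
(array([0.018, 0.04 , 0.024]), array([ 0.002, -0.008, -0.004]))
```

View pics/w4.png

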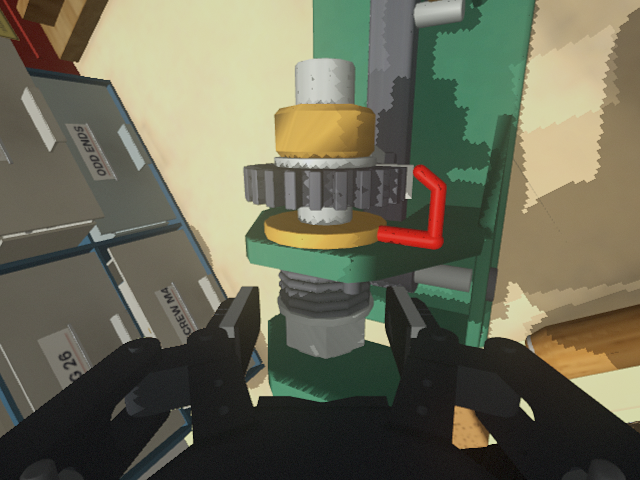

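The head at (325,330) lies midway between the finger pads, inside the gap, so I'll close on it.

Emit:
apply_moves:
  xyz:
    - [0,0.03,0.02]
    - [0,0,0]
    - [0,0,0]
    - [0,0,0]
    - [0,0,0]
    - [0,0,0]
  twist:
    - [0,0,0]
    - [0,0,0]
    - [0,0,0]
    - [0,0,0]
    - [0,0,0]
    - [0,0,0]
  fingers: -1
  force: 60

```text
time_s: 8.25
position: [597.2, -269.7, 84.2]
eef_rot: [-2.641, 0.001, 2.506]
contact_force: [-2.1, 0.3, 4.8]
gripper_width: 28.9
grasp_force: 59.9
```

Emit:
apply_moves:
  xyz:
    - [0,0.027,0]
    - [0,0.027,0]
    - [0,0.027,0]
    - [0,0.027,0]
    - [0,0.027,0]
    - [0,0.027,0]
    - [0,0,0]
    - [0,0,0]
  twist:
    - [-0.48,0,0]
    - [-0.48,0,0]
    - [-0.48,0,0]
    - [-0.48,0,0]
    - [-0.48,0,0]
    - [-0.48,0,0]
    - [0,0,0]
    - [0,0,0]

```text
time_s: 9.25
position: [601.3, -264.1, 82.0]
eef_rot: [-3.043, 0.001, 2.505]
contact_force: [-5.4, -0.7, 9.4]
gripper_width: 28.8
grasp_force: 60.8
```

```bash
python3 -c "
from h import *;from station import robot;import cv2
s=robot.state();print(loc(s['position']),s['gripper_width'],s['contact_force'],s['moment'],go(s,(33,0,100),lean=0,back=20))
c=robot.camera_model('wrist');im=robot.grab_frame('wrist');cv2.imwrite('pics/w5.png',im)
d=robot.grab_frame('side');cv2.imwrite('pics/d5.png',d)
for a in(-.2,-.1,0,.1,.2):
  P=unit(U,(-27,34*np.cos(a),100+34*np.sin(a)));print(a,proj(c,P),proj(robot.camera_model('side'),P))
a=cv2.resize(im[120:280,360:460],(375,600),interpolation=cv2.INTER_CUBIC);b=cv2.resize(d[195:255,280:320],(400,600),interpolation=cv2.INTER_CUBIC)
cv2.imwrite('pics/m5.png',np.hstack([a,b]))
"
```

```text
[34.25564881 -2.74526747 82.03742319] 28.82633957453962 [-5.36807303 -0.67993002  9.39836531] [-0.34495079  1.09696607 -0.0609925 ] (array([0.025, 0.059, 0.035]), array([-0.708,  0.007, -0.006]))
-0.2 [[415.13269584 163.97492729]] [[307.16772666 231.23799255]]
-0.1 [[418.13020471 164.55067994]] [[306.89131762 229.57068965]]
0 [[420.30886798 165.15825096]] [[306.74450157 227.78013425]]
0.1 [[421.57560971 165.79376665]] [[306.72975346 225.88476243]]
0.2 [[421.83678247 166.45220174]] [[306.84804228 223.90446557]]
```

View pics/m5.png

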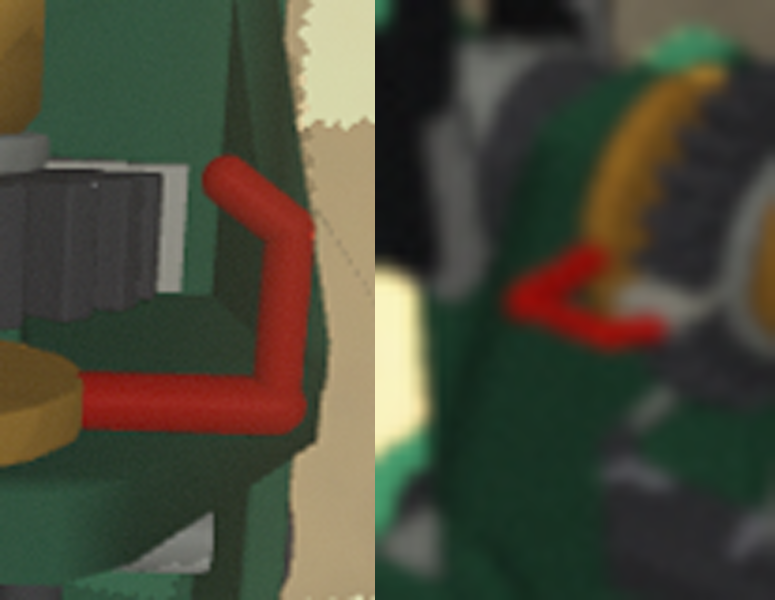

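The mark and tip nearly coincide in the side view. I'll make one composite comparing the views at known bolt angles (b=0.2, 0 and 0.4), with predicted positions overlaid, to settle the offset.

```bash
python3 -c "
from h import *;from station import robot;import cv2
S=robot.camera_model('scene');D=robot.camera_model('side')
T=lambda im,u,v,w:cv2.resize(im[v:v+w,u:u+w],(200,200),interpolation=cv2.INTER_CUBIC)
def dots(t,c,b,u,v,w):
  t=t.copy()
  for r,col in((34,(255,255,0)),(29,(255,0,255))):
    for a in (b-.5,):
      p=(proj(c,unit(U,(-27,r*np.cos(a),100+r*np.sin(a))))[0]-[u,v]+.5)*200/w
      cv2.circle(t,tuple(int(x) for x in p),3,col,-1)
  return t
L=[('side0',D,.2,295,215,25),('d2',D,0,295,215,25),('d5',D,.4,295,215,25),('scene0',S,.2,308,218,30)]
r1=[];r2=[]
for n,c,b,u,v,w in L:
  t=T(cv2.imread(f'pics/{n}.png'),u,v,w);r1.append(t);r2.append(dots(t,c,b,u,v,w))
r3=[T(cv2.imread('pics/w2.png'),325,280,50),T(cv2.imread('pics/w3.png'),350,130,70),T(cv2.imread('pics/w4.png'),370,130,80),T(cv2.imread('pics/w5.png'),370,130,80)]
cv2.imwrite('pics/m6.png',np.vstack([np.hstack(r) for r in(r1,r2,r3)]))
"
```

```text
(no output)
```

View pics/m6.png

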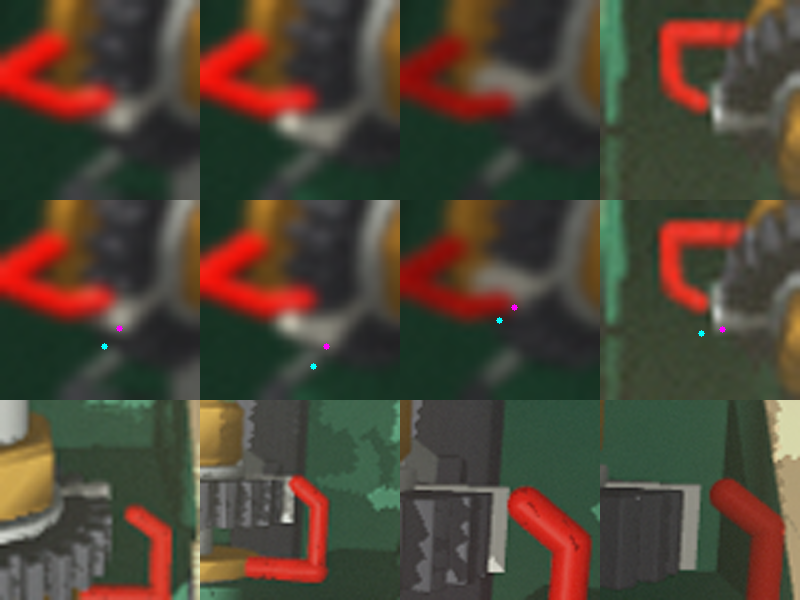

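The composite shows the mark corner tracking the bolt angle as modelled (about 1 px offset). Against it the tip comes out at b ≈ 0.40–0.46, and the bolt is now at about 0.40. A small further turn to about 0.43 centres it.

Emit:
apply_moves:
  xyz:
    - [0,0.006,0]
    - [0,0.006,0]
    - [0,0,0]
    - [0,0,0]
    - [0,0,0]
    - [0,0,0]
    - [0,0,0]
    - [0,0,0]
  twist:
    - [-0.11,0,0]
    - [-0.11,0,0]
    - [0,0,0]
    - [0,0,0]
    - [0,0,0]
    - [0,0,0]
    - [0,0,0]
    - [0,0,0]

```text
time_s: 10.35
position: [601.7, -263.7, 82.0]
eef_rot: [-3.073, 0.001, 2.505]
contact_force: [-6.3, -1.3, 10.2]
gripper_width: 28.8
grasp_force: 60.9
```

```bash
python3 -c "
from h import *;from station import robot
s=robot.state();print(s['gripper_width'],s['grasp_force'],s['contact_force'],s['joint_vel'].round(3),go(s,(33,0,100),lean=-.07,back=19))
import cv2
d=robot.grab_frame('side');cv2.imwrite('pics/d7.png',d)
# pedal pad still down: compare with frame d5
a=cv2.imread('pics/d5.png')[230:300,350:445].astype(int);b=cv2.imread('pics/d2.png')[230:300,350:445].astype(int);o=cv2.imread('pics/side0.png')[230:300,350:445].astype(int);n=d[230:300,350:445].astype(int)
print(abs(n-a).mean(),abs(n-b).mean(),abs(n-o).mean())
# white/red pixels in mark region
for f in('d2','d5','d7'):
  i=cv2.imread(f'pics/{f}.png')[222:236,300:316].astype(int)
  r=i[...,2]-i[...,:2].max(2)>70; print(f);print(np.where(r,-1,i.min(2)))
"
```

```text
28.75542510901796 60.88478919556451 [-6.26560993 -1.28928953 10.16869489] [ 0.    -0.    -0.001  0.     0.     0.   ] (array([0.026, 0.019, 0.018]), array([ 0.011,  0.007, -0.005]))
1.0382456140350877 4.9335839598997495 52.29137844611529
d2
[[ -1  -1  -1  21  30  40  48  46  43  41  44  41  40  43  60  85]
 [ -1  19  21  25  30  37  45  48  46  45  46  42  40  41  61  83]
 [ 23  26  24  24  27  34  41  43  41  45  48  43  38  41  57  77]
 [ -1  -1  24  24  29  35  38  39  40  43  43  40  38  39  54  72]
 [ -1  -1  -1  -1  -1  -1  -1  -1  -1  37  40  40  38  40  54  70]
 [ -1  -1  -1  -1  -1  -1  -1  -1  -1  -1  42  41  43  49  63  72]
 [ -1  -1  -1  -1  -1  -1  -1  -1  -1  48  53  54  56  65  73  71]
 [ 28  26  -1  -1  -1 112 130  99  81  79  80  82  83  78  72  57]
 [ 28  33  34  43  83 140 163 134 115 114 114 109 100  79  59  44]
 [ 23  23  24  31  58  97 122 120 118 120 122 113  92  65  46  39]
 [ 23  23  23  24  29  46  66  83  93 105 114 102  77  53  40  38]
 [ 24  22  24  22  22  29  35  52  69  77  81  77  60  46  40  38]
 [ 24  24  23  23  24  28  39  60  76  74  60  53  43  
[... 1263 characters left out ...]
 107 103  94  82  74  70  74]
 [ -1  -1  -1  -1  -1  -1  -1  -1  -1  92  94  81  64  52  53  66]
 [ -1  -1  -1  -1  -1  -1  -1  -1  -1  67  76  64  49  40  46  59]
 [ -1  -1  -1  -1  -1  -1  -1  -1  -1  44  54  49  41  37  39  49]
 [ 30  26  -1  -1  -1  24  29  33  36  39  43  42  39  38  37  42]
 [ 28  33  34  32  33  36  39  45  42  41  39  40  40  39  38  37]
 [ 24  24  24  25  25  28  31  38  42  41  39  42  42  40  37  36]
 [ 22  22  24  24  24  25  27  32  37  43  42  43  42  41  40  37]
 [ 24  24  24  24  23  23  26  38  50  51  45  40  40  42  41  39]
 [ 23  25  22  23  24  25  36  56  69  66  51  39  37  40  41  41]
 [ 25  24  24  27  29  37  52  69  74  61  42  32  29  32  36  38]]
```

```bash
python3 -c "
from h import *;from station import robot
S=robot.camera_model('scene');D=robot.camera_model('side')
be=loc(tri([S,D],[(345.8,249),(336.6,224.1)]))
for n,a,b in(('tip',(322.9,233.1),(308.2,227)),('mark.2',(325,236.7),(309.9,229.8))):
  X=loc(tri([S,D],[a,b]))
  for o in(be,[0,0,100]): print(n,X.round(1),np.hypot(*(X-o)[1:]).round(1),np.arctan2(X[2]-o[2],X[1]-o[1]).round(3))
"
```

```text
tip [-28.3  32.4 101.5] 33.3 0.04
tip [-28.3  32.4 101.5] 32.5 0.047
mark.2 [-29.3  29.2  94.6] 30.5 -0.184
mark.2 [-29.3  29.2  94.6] 29.7 -0.184
```

```bash
python3 -c "
from station import robot
print(robot.job_done())"
```

```text
the job is handed in; nothing more can be done
None
```

I handed the job in with the pedal caught down and the bolt head gripped at about 60 N; the bolt is at about 0.43 rad, where I estimate the mark meets the pointer tip to within about 0.03 rad (tolerance 0.1), but no verdict came back.

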